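# Feel the free play of a wheel-hub coupling

## Robot

A 6-joint arm with a two-finger parallel gripper is mounted at the origin on the work surface. World frame = base frame: x ahead of the robot, y to its left, z up, the work surface at z = 0. Lengths are in m, angles in degrees, forces in N, time in s.
With the tool pointing down it reaches from about 0.35 to 0.725 m from the base axis. Payload 4.3 kg.
Tool frame: the origin (TCP) lies at the very end of the fingers, on their centre line; the grasp point (between the pads) lies 19 mm behind it; z points along the fingers, y is the direction in which the jaws open and shut (so a half turn about z gives the same grasp; the last joint's range is limited). The gripper opens to 85 mm and grips with 20 to 120 N. Pads are 22 mm wide; open, the fingers measure 114 mm over their backs; the gripper's body (76 mm by 85 mm) begins 54 mm behind the grasp point. The pads swing forward as they close: fully open they stand 13 mm farther back than shut.
Start: joints at [-76.851, 21.618, 4.641, 73.018, 0, 83.68], TCP at [0.192, -0.542, 0.231] pointing down, gripper open.
Joint ranges: [-156.06, 156.06], [-48.1, 94.91], [-58.44, 69.94], [-101.28, 121.22], [-78.64, 73.56], [-180, 180]. Speed limits (degrees/s): [147.25, 147.25, 180, 180, 180, 180].

## Interface

Orientations are given as a 3x3 rotation matrix whose columns are the frame's x, y, z axes.
In Python, from bench import robot gives the robot as it stands. The module is installed in compiled form; this text tells all that it offers.
- The arm moves only by the tool drive_tool, never from a script. Its arguments are lists of equal length, an entry for each row: "offset": the shift along the world's x, y, z in cm, a list of three; "angular": the turn, a rotation vector about the world's x, y, z in rad, a list of three. In form: {"offset": [[dx, dy, dz], ...], "angular": [[rx, ry, rz], ...]}. A call has 1 to 20 rows; each row is the pose to reach, as a shift and turn from the pose commanded when the call began; what a row does not reach only later rows make up. A row lasts 1/12 s, in which the tool goes at most 41.7 mm and 7.16 degrees, less where a joint would pass 70% of its speed; a pose out of reach is approached as far as the arm can. A call with a gripper value outside its range is refused whole. "jaw" is the finger opening in cm, from 0 to 8.54, set as the call begins (left out, the last holds). The fingers move at their own pace and stop on an object; "force" is the grip in N (left out, the last holds). Time passes only in rows, so rows that repeat a pose let the fingers close. It gives the time, the measured TCP pose, the force and the opening at its end, in the units of the state.
- robot.get_state(): the state, without advancing time (a new reading comes with each control period).
- robot.grab_frame(name): name is "scene" or "top" or "wrist"; returns the picture (400x640x3 uint8, blue, green, red); there is no depth.
- robot.get_calibration(name): a dict with "camera_matrix" (3x3 intrinsics, pixels), "dist_coeffs" ([k1, k2, p1, p2, k3] as OpenCV has them; the pictures are not rectified), "extrinsics" (4x4, takes a point from world to camera coordinates). Camera axes: x right, y up, looking along -z (the intrinsics and any distortion apply to the point x, -y, -z); pixel columns grow to the right and rows downward; lengths in m; the calibration is good to about 2 mm. A picture is of the moment at which its call begins: read the wrist's pose just before it. get_calibration takes no time and is no camera call; for the wrist camera it gives the pose at the moment of the call.
- robot.job_done(): hands the job in, once; it reports no verdict.
The state is a dict: "time": time; "joint_positions": joint angles; "joint_vel": joint speeds; "joint_torque": joint torques, N m; "tool_pos": TCP position; "eef_rot": TCP orientation; "wrist_force": force on the tool from outside, world axes, zero at the start; "wrist_torque": the same for the moment, N m; "finger_gap": opening from 0.0 (shut) to 1.0 (fully open).
Only numpy, scipy, OpenCV 4.12 (cv2) and the standard library are available. Lean on these libraries where they do the work, as an engineer would, in place of code of your own. Each camera call takes 0.05 s, during which the arm holds its last target.

## Task

Check the free play in the hub coupling that has the orange grip pin: swing its black arm gently anticlockwise, seen from above, until you feel the steel disc resist, then clockwise until it resists again, without dragging the disc round. Then set the arm back to the middle of its free play and let go. Leave the coupling with the blue pin alone.

Things in the scene. Friction and masses are not known exactly. Their poses are not given: they have to be found in the camera images.
- work: the coupling to check, fixed: red base plate 180 x 180 x 12 mm under a dark round pedestal. Origin: on the bench (z = 0), on the upright turning axis that disc and arm share. On the pedestal lies a drilled steel brake disc, 170 mm across, its top 66 mm above the bench. The base's -x axis points only roughly along the arm: disc and arm stand up to about 35 degrees off it
- work_arm (a joint): angle of the black arm against the disc, rad, growing anticlockwise seen from above, 0 in mid play. It swings freely (under 1 N at the pin) about 22 degrees each side of the middle until its tail meets a brass dog on the disc, and stays where left. Bar 20 mm wide, top 98 mm above the bench (boss at the axis 108 mm), from the pin across the axis to a tail 75 mm beyond
- work_pin (a point): centre of the top of the orange grip pin: upright, round, 20 mm in diameter, on the end of the arm 120 mm from the turning axis, reaching from the arm's top (98 mm) to 160 mm above the bench. It moves with the arm; the line from the turning axis to the pin is the arm's direction
- work_mark (a point): white paint mark on the brake disc, 80 mm from the axis, 66 mm above the bench; shows if the disc is dragged round. The disc is braked: past the free play the arm meets a firm resistance, and about 18 N or more at the grip pin drags the disc along. Two brass dogs, 12 mm in diameter, 65 mm from the axis, either side of the arm's tail, stand on it up to 106 mm above the bench
- spare_pin (a point): centre of the top of the blue grip pin of a second, otherwise identical coupling of the same sizes, its axis 300 to 520 mm from the first: a bystander, not to be moved

How it is judged (in metres and radians):
On the way, in this order (a step that is already met when the one before it is completed fails the run):
1. the orange-pinned arm is swung anticlockwise, seen from above, to the end of its free play (value of joint work_arm above 0.34 rad), for 0.1 s.
2. then it is swung clockwise to the other end of its free play (value of joint work_arm below -0.34 rad), for 0.1 s.
At the end, for the whole second after the job is handed in: The orange-pinned arm rests, let go, within 10 degrees of the middle of its free play (about 20 mm at the pin); its disc's paint mark is within 20 mm, and the blue pin within 15 mm, of where they started (value of joint work_arm between -0.175 and 0.175 rad and not (velocity of joint work_arm above 0.1 rad/s or velocity of joint work_arm below -0.1 rad/s) and distance of work_mark from where it was at the start of the episode below 0.02 m and distance of spare_pin from where it was at the start of the episode below 0.015 m); the robot touches nothing.
It fails at once if the disc of the orange-pinned coupling dragged round by more than 20 mm at its paint mark (about 14 degrees) (distance of work_mark from where it was at the start of the episode above 0.02 m).
It fails at once if the blue grip pin moved by more than 15 mm (distance of spare_pin from where it was at the start of the episode above 0.015 m).
It also fails if it takes over 54 s, if anything falls off the work surface, if the arm or the gripper's body presses on something with over 40 N, if the wrist force passes 120 N, or if a joint passes its speed limit or range.

## Working session

There is one attempt and no reset: what is moved stays moved. The work goes in short steps, Python scripts to look and compute and a tool call to move; the robot and the scene stay as the last step left them, time stands still between calls to the robot, and variables do not carry over. Pictures are saved under pics/ and viewed, and the job is handed in when it is done.

Besides the shell and the picture viewer there is one more tool, called after "Call:" by a JSON object that holds its "name" and its "arguments", one argument or row to a line. drive_tool: Moves the arm, as the interface text tells. Its arguments: {"type":"object","properties":{"offset":{"type":"array"},"angular":{"type":"array"},"jaw":{"type":"number"},"force":{"type":"number"}},"required":["offset","angular"]}

```bash
mkdir -p pics && python3 - <<'E'
from bench import robot
import cv2, numpy as np
s=robot.get_state()
print(s)
for n in ["scene","top"]:
    im=robot.grab_frame(n); cv2.imwrite(f"pics/{n}0.png",im)
    c=robot.get_calibration(n); print(n,c)
E
```

```text
{'time': 0.0, 'joint_positions': array([-7.68489304e+01,  2.16623244e+01,  4.56325947e+00,  7.30175612e+01,
       -8.28929306e-04,  8.36793150e+01]), 'joint_vel': array([ 0.0204205 , -0.04472825, -0.0222586 , -0.00627106,  0.06502855,
        0.01704956]), 'joint_torque': array([ 4.37454064e-04, -4.63597476e+01,  2.69878614e+01,  2.06348172e-02,
        1.57261161e-05,  1.45829495e-05]), 'tool_pos': array([ 0.19151589, -0.54148186,  0.23035881]), 'eef_rot': array([[ 9.42805980e-01,  3.33341651e-01, -4.77205677e-04],
       [ 3.33341927e-01, -9.42803927e-01,  1.97883264e-03],
       [ 2.09715954e-04, -2.02472791e-03, -9.99997928e-01]]), 'wrist_force': array([ 0.55949442, -0.6430382 ,  1.12651141]), 'wrist_torque': array([ 0.01977071, -0.02441532,  0.01468476]), 'finger_gap': 0.9987773369476991}
scene {'camera_matrix': array([[475.87553376,   0.        , 325.83663922],
       [  0.        , 475.87553376, 201.41384117],
       [  0.        ,   0.        ,   1.        ]]), 'dist_coeffs': array([-0.04002695,  0.        ,  0.        ,  0.        ,  0.        ]), 'extrinsics': array([[ 0.70192215,  0.71195105, -0.02076067, -0.4223797 ],
       [-0.37009699,  0.38947757,  0.84340704,  0.09823169],
       [ 0.60855034, -0.58432262,  0.53687387, -1.42437829],
       [ 0.        ,  0.        ,  0.        ,  1.        ]])}
top {'camera_matrix': array([[520.55457584,   0.        , 327.97056418],
       [  0.        , 520.55457584, 204.91603591],
       [  0.        ,   0.        ,   1.        ]]), 'dist_coeffs': array([-0.01094393,  0.        ,  0.        ,  0.        ,  0.        ]), 'extrinsics': array([[-0.02102403, -0.99977075, -0.00405356, -0.00323211],
       [ 0.99441616, -0.02133046,  0.10335142, -0.57562399],
       [-0.10341419, -0.00185806,  0.99463664, -1.14850199],
       [ 0.        ,  0.        ,  0.        ,  1.        ]])}
```

View pics/scene0.png

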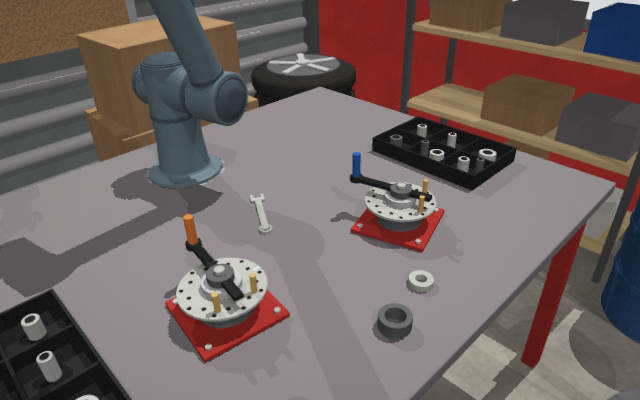

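View pics/top0.png

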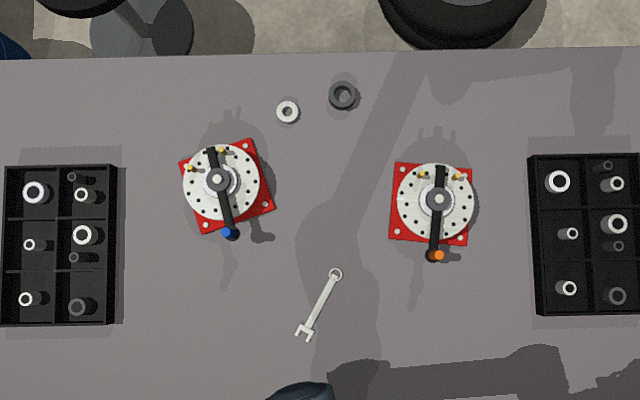

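The scene view shows the orange pin at about (190,228). The top view shows the orange pin at (438,255), the boss at (439,198) and the brass dogs at (422,174) and (458,175). The blue-pinned coupling is at left, around (218,180). Next I'll measure these points.

```bash
cat > h.py <<'E'
import cv2, numpy as np
def ray(c,px):
    K=c["camera_matrix"];d=c["dist_coeffs"];T=c["extrinsics"]
    u=cv2.undistortPoints(np.array([[px]],float),K,d)[0,0]
    v=np.array([u[0],-u[1],-1.0]); R=T[:3,:3]
    return -R.T@T[:3,3], R.T@v
def onz(c,px,z):
    o,v=ray(c,px); return o+v*(z-o[2])/v[2]
def proj(c,P):
    T=c["extrinsics"]; q=T[:3,:3]@np.array(P)+T[:3,3]
    return cv2.projectPoints(np.array([[q[0],-q[1],-q[2]]]),np.zeros(3),np.zeros(3),c["camera_matrix"],c["dist_coeffs"])[0][0,0]
def tri(c1,p1,c2,p2):
    A=[];b=[]
    M=np.zeros((3,3));r=np.zeros(3)
    for c,p in((c1,p1),(c2,p2)):
        o,v=ray(c,p);v=v/np.linalg.norm(v);Q=np.eye(3)-np.outer(v,v);M+=Q;r+=Q@o
    return np.linalg.solve(M,r)
E
python3 - <<'E'
from h import *
from bench import robot
for n in ["top","scene"]:
    im=cv2.imread(f"pics/{n}0.png"); c=robot.get_calibration(n)
    hsv=cv2.cvtColor(im,cv2.COLOR_BGR2HSV)
    for nm,lo,hi in [("orange",(8,190,120),(16,255,255)),("brass",(17,110,90),(28,255,255)),("blue",(105,150,80),(120,255,255)),("red",(0,200,80),(4,255,255))]:
        m=cv2.inRange(hsv,lo,hi)
        k,l,st,ce=cv2.connectedComponentsWithStats(m)
        for i in range(1,k):
            if st[i,4]>15: print(n,nm,st[i],ce[i].round(1))
    if n=="top":
        cv2.imwrite("pics/topz.png",cv2.resize(im[140:270,370:510],None,fx=5,fy=4.6 and 5*0.9,interpolation=cv2.INTER_CUBIC)[:600,:800])
    else: cv2.imwrite("pics/scenez.png",cv2.resize(im[205:355,150:300],None,fx=4,fy=4,interpolation=cv2.INTER_CUBIC))
E
```

```text
top orange [430 250  14  10  92] [437.2 254.9]
top brass [218 147   6   7  26] [220.7 149.5]
top brass [188 165   5   7  25] [190.  167.3]
top brass [417 171   8   7  35] [420.7 173.9]
top brass [452 173   9   7  40] [455.9 176.2]
top blue [221 227  10  10  75] [225.8 231.6]
top red [230 138  45  85 699] [255.6 185.4]
top red [179 158  12  18  63] [182.8 165.1]
top red [389 162  41  80 828] [400.7 207.8]
top red [456 168  16  16  78] [466.4 172.8]
top red [194 211  31  23 269] [208.1 223.7]
top red [439 224  29  22 206] [456.9 238.7]
scene orange [184 219  13  25 155] [190.1 230.4]
scene brass [423 180   5  13  50] [424.9 186.1]
scene brass [418 195   7  17  78] [421.1 202.7]
scene brass [250 274   7  19  96] [253.1 282.9]
scene brass [212 293   8  20 112] [215.7 302.1]
scene blue [ 584    3   56   59 2580] [615.2  32. ]
scene blue [353 152   7  26 173] [356.  164.4]
scene red [552 270   8   8  19] [554.2 273.6]
scene red [546 276   6   8  18] [548.6 279.3]
scene red [539 302   8  17  31] [541.8 309.6]
```

View pics/topz.png

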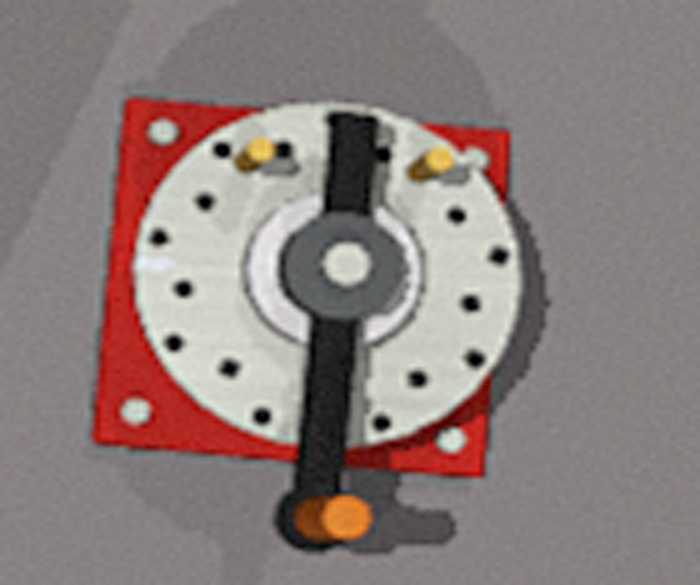

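View pics/scenez.png

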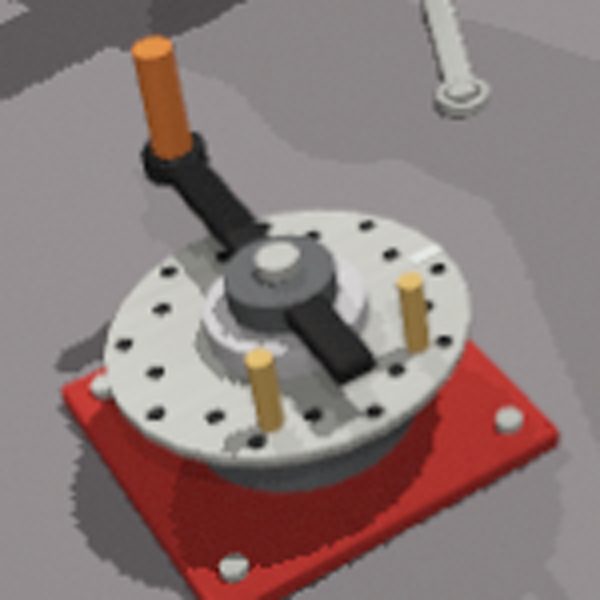

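```bash
python3 - <<'E'
from h import *
from bench import robot
t=robot.get_calibration("top");s=robot.get_calibration("scene")
f=lambda x,y:((x+.5)/5-.5+370,(y+.5)/4.5-.5+140)
g=lambda x,y:((x+.5)/4-.5+150,(y+.5)/4-.5+205)
P={}
for n,a,b,z in [("pin",f(347,518),g(153,47),.16),("dogL",f(261,149),g(410,282),.106),("dogR",f(440,158),g(258,358),.106),("mark",f(155,264),g(428,254),.066)]:
    P[n]=onz(t,a,z); print(n,"top",P[n].round(4),"scene",onz(s,b,z).round(4),"tri",tri(t,a,s,b).round(4))
# disc ellipse centre on z=.066
im=cv2.imread("pics/top0.png")
print("bolt top z~.11",onz(t,f(348,264),.112).round(4))
# disc extents in zoom: left 134,right 521, top 101,bottom 447
for a,b in [((134,270),(521,270)),((330,101),(330,447))]:
    A,B=onz(t,f(*a),.066),onz(t,f(*b),.066); print(A.round(4),B.round(4),((A+B)/2).round(4),np.linalg.norm(A-B).round(4))
for ctr in [onz(t,f(348,264),.112)]:
    for n in P:
        d=P[n]-ctr; print(n,np.hypot(d[0],d[1]).round(4),np.degrees(np.arctan2(d[1],d[0])).round(1))
E
```

```text
pin top [ 0.4574 -0.2347  0.16  ] scene [ 0.4623 -0.234   0.16  ] tri [ 0.4582 -0.2338  0.158 ]
dogL top [ 0.6321 -0.2168  0.106 ] scene [ 0.6364 -0.2171  0.106 ] tri [ 0.6332 -0.2164  0.1034]
dogR top [ 0.6262 -0.2928  0.106 ] scene [ 0.6288 -0.2929  0.106 ] tri [ 0.6268 -0.2926  0.1045]
mark top [ 0.5829 -0.1753  0.066 ] scene [ 0.5864 -0.1734  0.066 ] tri [ 0.5841 -0.174   0.0647]
bolt top z~.11 [ 0.5759 -0.2502  0.112 ]
[ 0.5801 -0.166   0.066 ] [ 0.5765 -0.3359  0.066 ] [ 0.5783 -0.2509  0.066 ] 0.1699
[ 0.6619 -0.2555  0.066 ] [ 0.4921 -0.2483  0.066 ] [ 0.577  -0.2519  0.066 ] 0.1699
pin 0.1195 172.5
dogL 0.0654 30.7
dogR 0.0659 -40.3
mark 0.0752 84.7
```

Measurements:
- Turning axis at about (0.577, -0.251).
- The two dogs bracket the tail at +31.8° and -40.5°, so mid-play is with the pin at about 175.6°, at (0.457, -0.242).
- The pin is now at about (0.458, -0.235), radius 0.1195 m, which matches the 120 mm given.

I'll move above the pin and turn the jaws to lie along the tangent.

Call:
{"name": "drive_tool", "arguments": {
  "offset": [
    [26.6,30.7,0],
    [26.6,30.7,0],
    [26.6,30.7,0],
    [26.6,30.7,0],
    [26.6,30.7,0],
    [26.6,30.7,0],
    [26.6,30.7,0],
    [26.6,30.7,0],
    [26.6,30.7,0],
    [26.6,30.7,0],
    [26.6,30.7,0],
    [26.6,30.7,0],
    [26.6,30.7,0],
    [26.6,30.7,0],
    [26.6,30.7,0],
    [26.6,30.7,0],
    [26.6,30.7,0],
    [26.6,30.7,0],
    [26.6,30.7,0],
    [26.6,30.7,0]
  ],
  "angular": [
    [0,0,2.725],
    [0,0,2.725],
    [0,0,2.725],
    [0,0,2.725],
    [0,0,2.725],
    [0,0,2.725],
    [0,0,2.725],
    [0,0,2.725],
    [0,0,2.725],
    [0,0,2.725],
    [0,0,2.725],
    [0,0,2.725],
    [0,0,2.725],
    [0,0,2.725],
    [0,0,2.725],
    [0,0,2.725],
    [0,0,2.725],
    [0,0,2.725],
    [0,0,2.725],
    [0,0,2.725]
  ],
  "jaw": 8.5
}}

```text
time: 1.77
tool_pos: [0.4573, -0.2349, 0.2308]
eef_rot: [[-0.957, 0.291, -0.001], [0.291, 0.957, 0.001], [0.001, 0.0, -1.0]]
wrist_force: [0.2, -0.9, 0.2]
finger_gap: 0.997
```

Call:
{"name": "drive_tool", "arguments": {
  "offset": [
    [0,0,0],
    [0,0,0],
    [0,0,0],
    [0,0,0]
  ],
  "angular": [
    [0,0,0.11],
    [0,0,0.22],
    [0,0,0.22],
    [0,0,0.22]
  ]
}}

```text
time: 2.1
tool_pos: [0.4574, -0.235, 0.231]
eef_rot: [[-0.996, 0.085, -0.001], [0.085, 0.996, 0.001], [0.001, 0.001, -1.0]]
wrist_force: [0.2, 0.2, 0.0]
finger_gap: 0.999
```

```bash
python3 - <<'E'
from h import *
from bench import robot
s=robot.get_state(); print(s["time"],s["joint_positions"].round(1),s["tool_pos"].round(4),s["eef_rot"].round(3).tolist())
c=robot.get_calibration("wrist")
im=robot.grab_frame("wrist");cv2.imwrite("pics/w1.png",im)
print(proj(c,[.458,-.235,.16]))
m=cv2.inRange(cv2.cvtColor(im,cv2.COLOR_BGR2HSV),(8,190,120),(16,255,255))
k,l,st,ce=cv2.connectedComponentsWithStats(m)
for i in range(1,k):
    if st[i,4]>15: print(st[i],ce[i])
t=robot.grab_frame("top");cv2.imwrite("pics/t1.png",t)
E
```

```text
2.1 [-34.3  14.6  -5.3  70.2   0.  -29.4] [ 0.4574 -0.235   0.231 ] [[-0.996, 0.085, -0.001], [0.085, 0.996, 0.001], [0.001, 0.001, -1.0]]
[313.97337732 220.26238709]
[320 187  11  26 124] [324.78225806 197.95967742]
[304 206  27  27 533] [317.0750469  219.05816135]
```

View pics/w1.png

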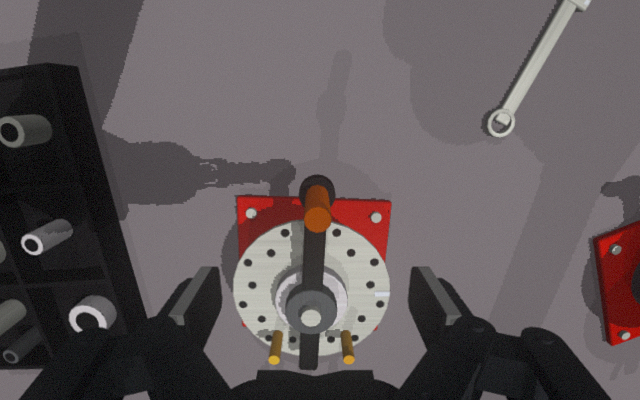

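The wrist view shows the pin top at (317,219), against a predicted (314,220), and centred between the open fingers. I'll descend around it now.

Call:
{"name": "drive_tool", "arguments": {
  "offset": [
    [0,0,-2],
    [0,0,-4],
    [0,0,-6],
    [0,0,-8],
    [0,0,-10],
    [0,0,-11],
    [0,0,-11],
    [0,0,-11]
  ],
  "angular": [
    [0,0,0],
    [0,0,0],
    [0,0,0],
    [0,0,0],
    [0,0,0],
    [0,0,0],
    [0,0,0],
    [0,0,0]
  ]
}}

```text
time: 2.87
tool_pos: [0.4574, -0.235, 0.1213]
eef_rot: [[-0.997, 0.082, -0.001], [0.082, 0.997, 0.001], [0.001, 0.001, -1.0]]
wrist_force: [0.5, -0.3, 1.1]
finger_gap: 1.0
```

Call:
{"name": "drive_tool", "arguments": {
  "offset": [
    [0,0,0],
    [0,0,0],
    [0,0,0],
    [0,0,0],
    [0,0,0],
    [0,0,0],
    [0,0,0],
    [0,0,0],
    [0,0,0],
    [0,0,0]
  ],
  "angular": [
    [0,0,0],
    [0,0,0],
    [0,0,0],
    [0,0,0],
    [0,0,0],
    [0,0,0],
    [0,0,0],
    [0,0,0],
    [0,0,0],
    [0,0,0]
  ],
  "jaw": 2.8,
  "force": 20
}}

```text
time: 3.7
tool_pos: [0.4576, -0.2352, 0.1213]
eef_rot: [[-0.997, 0.082, -0.0], [0.082, 0.997, 0.0], [0.0, 0.0, -1.0]]
wrist_force: [-0.4, -0.4, 1.1]
finger_gap: 0.329
```

```bash
python3 - <<'E'
from h import *
from bench import robot
s=robot.get_state(); print(s["time"],s["tool_pos"].round(4),s["wrist_force"])
im=robot.grab_frame("scene");cv2.imwrite("pics/s2.png",cv2.resize(im[140:355,120:330],None,fx=2.7,fy=2.7,interpolation=cv2.INTER_CUBIC))
im=robot.grab_frame("wrist");cv2.imwrite("pics/w2.png",im)
E
```

```text
3.7 [ 0.4576 -0.2352  0.1213] [-0.36310347 -0.44104342  1.11386646]
```

View pics/s2.png

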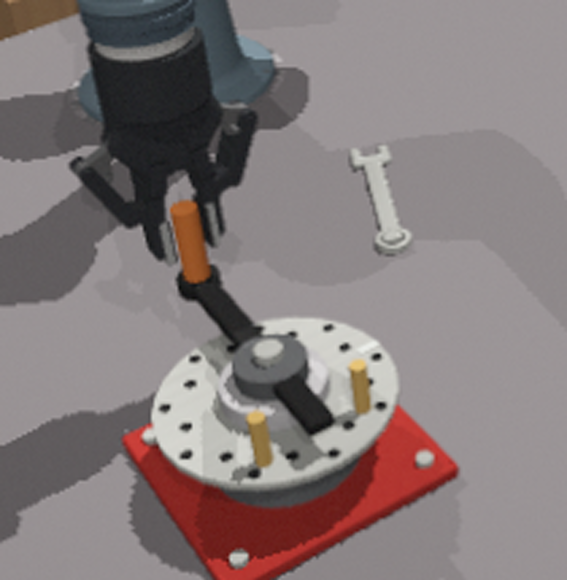

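View pics/w2.png

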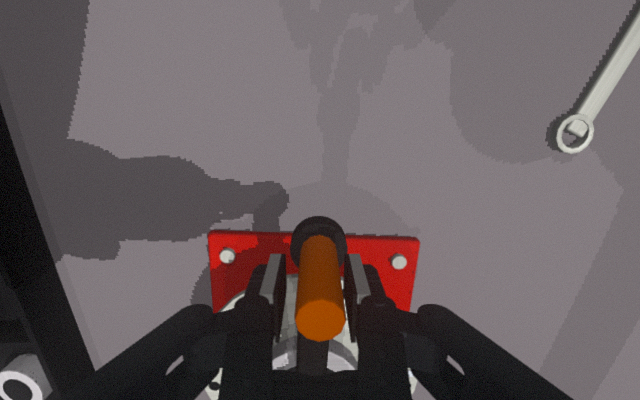

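The pin is caged between the pads with about 4 mm of slack each side. Now I'll swing gently anticlockwise, towards -y.

Call:
{"name": "drive_tool", "arguments": {
  "offset": [
    [0.1,-0.25,0],
    [0.15,-0.5,0],
    [0.15,-0.75,0],
    [0.15,-1.0,0],
    [0.15,-1.25,0],
    [0.15,-1.5,0],
    [0.15,-1.75,0],
    [0.15,-2.0,0],
    [0.15,-2.25,0],
    [0.2,-2.5,0],
    [0.2,-2.75,0],
    [0.25,-3.0,0],
    [0.25,-3.25,0],
    [0.3,-3.5,0],
    [0.35,-3.75,0],
    [0.4,-4.0,0],
    [0.4,-4.0,0]
  ],
  "angular": [
    [0,0,0],
    [0,0,0.01],
    [0,0,0.02],
    [0,0,0.04],
    [0,0,0.06],
    [0,0,0.08],
    [0,0,0.1],
    [0,0,0.12],
    [0,0,0.14],
    [0,0,0.16],
    [0,0,0.18],
    [0,0,0.2],
    [0,0,0.22],
    [0,0,0.24],
    [0,0,0.26],
    [0,0,0.28],
    [0,0,0.28]
  ]
}}

```text
time: 5.22
tool_pos: [0.4619, -0.2758, 0.1214]
eef_rot: [[-0.98, -0.198, 0.0], [-0.198, 0.98, -0.001], [-0.0, -0.001, -1.0]]
wrist_force: [-0.6, -0.1, 0.0]
finger_gap: 0.323
```

Call:
{"name": "drive_tool", "arguments": {
  "offset": [
    [0.05,-0.2,0],
    [0.1,-0.4,0],
    [0.15,-0.6,0],
    [0.2,-0.8,0],
    [0.2,-0.8,0]
  ],
  "angular": [
    [0,0,0.02],
    [0,0,0.04],
    [0,0,0.05],
    [0,0,0.06],
    [0,0,0.06]
  ]
}}

```text
time: 5.63
tool_pos: [0.4638, -0.2837, 0.1214]
eef_rot: [[-0.967, -0.256, 0.0], [-0.256, 0.967, -0.0], [0.0, -0.0, -1.0]]
wrist_force: [-0.7, 0.3, -0.7]
finger_gap: 0.323
```

Call:
{"name": "drive_tool", "arguments": {
  "offset": [
    [0.03,-0.1,0],
    [0.06,-0.2,0],
    [0.06,-0.2,0]
  ],
  "angular": [
    [0,0,0.01],
    [0,0,0.02],
    [0,0,0.02]
  ]
}}

```text
time: 5.88
tool_pos: [0.4643, -0.2854, 0.1213]
eef_rot: [[-0.961, -0.275, 0.0], [-0.275, 0.961, -0.0], [-0.0, -0.0, -1.0]]
wrist_force: [-0.2, -0.1, 0.9]
finger_gap: 0.33
```

```bash
python3 - <<'E'
from h import *
from bench import robot
s=robot.get_state(); print(s["time"],s["tool_pos"].round(4),s["wrist_force"])
im=robot.grab_frame("top");cv2.imwrite("pics/t3.png",cv2.resize(im[140:270,370:510],None,fx=4.5,fy=4.5,interpolation=cv2.INTER_CUBIC))
im=robot.grab_frame("scene");cv2.imwrite("pics/s3.png",cv2.resize(im[140:355,120:330],None,fx=2.7,fy=2.7,interpolation=cv2.INTER_CUBIC))
E
```

```text
5.8833 [ 0.4643 -0.2854  0.1213] [-0.18005264 -0.10657405  0.87159081]
```

View pics/t3.png

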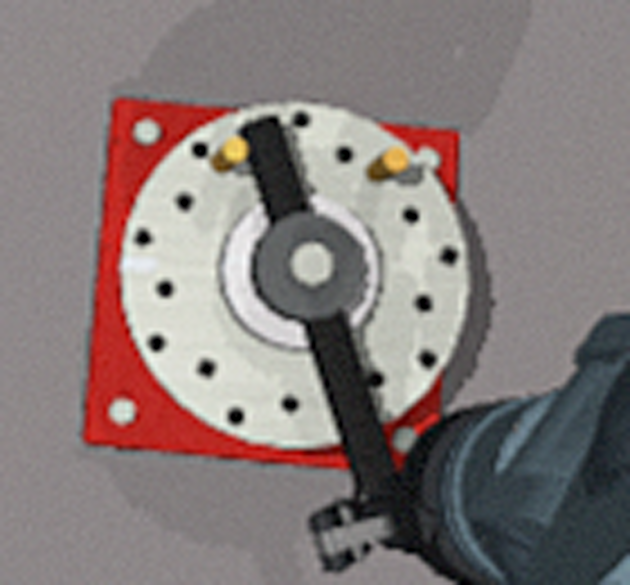

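View pics/s3.png

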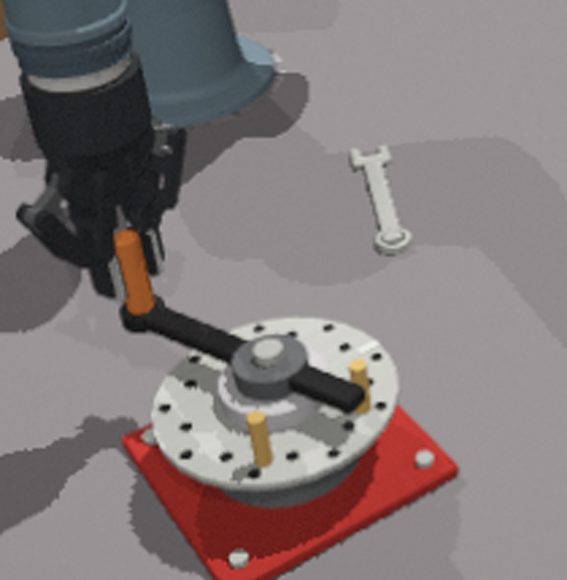

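The tail is now just short of the left dog at (235,150) in the zoomed top view, and the paint mark hasn't moved. I'll creep forward until I feel resistance.

Call:
{"name": "drive_tool", "arguments": {
  "offset": [
    [0.03,-0.1,0],
    [0.06,-0.2,0],
    [0.06,-0.2,0]
  ],
  "angular": [
    [0,0,0.01],
    [0,0,0.02],
    [0,0,0.02]
  ]
}}

```text
time: 6.23
tool_pos: [0.4649, -0.2873, 0.1213]
eef_rot: [[-0.956, -0.294, 0.0], [-0.294, 0.956, -0.0], [-0.0, -0.0, -1.0]]
wrist_force: [0.0, 0.4, 0.4]
finger_gap: 0.327
```

Call:
{"name": "drive_tool", "arguments": {
  "offset": [
    [0.03,-0.1,0],
    [0.03,-0.1,0]
  ],
  "angular": [
    [0,0,0.01],
    [0,0,0.01]
  ]
}}

```text
time: 6.4
tool_pos: [0.4651, -0.2878, 0.1212]
eef_rot: [[-0.953, -0.304, -0.0], [-0.304, 0.953, 0.001], [-0.0, 0.001, -1.0]]
wrist_force: [-1.0, 1.5, 1.2]
finger_gap: 0.331
```

Call:
{"name": "drive_tool", "arguments": {
  "offset": [
    [0.03,-0.1,0],
    [0.03,-0.1,0]
  ],
  "angular": [
    [0,0,0.01],
    [0,0,0.01]
  ]
}}

```text
time: 6.57
tool_pos: [0.4652, -0.2878, 0.1212]
eef_rot: [[-0.949, -0.314, -0.0], [-0.314, 0.949, 0.003], [-0.001, 0.003, -1.0]]
wrist_force: [0.6, 4.7, 1.8]
finger_gap: 0.324
```

Firm contact: 4.7 N pushing back in +y, and the tool has stopped at y = -0.2878. I'll hold briefly, then swing clockwise.

Call:
{"name": "drive_tool", "arguments": {
  "offset": [
    [0,0,0],
    [0,0,0],
    [0,0,0]
  ],
  "angular": [
    [0,0,0],
    [0,0,0],
    [0,0,0]
  ]
}}

```text
time: 6.82
tool_pos: [0.4652, -0.2878, 0.1212]
eef_rot: [[-0.949, -0.314, -0.0], [-0.314, 0.949, 0.003], [-0.001, 0.003, -1.0]]
wrist_force: [-1.2, 4.6, 2.6]
finger_gap: 0.325
```

Call:
{"name": "drive_tool", "arguments": {
  "offset": [
    [-0.15,0.4,0],
    [-0.25,0.8,0],
    [-0.35,1.2,0],
    [-0.43,1.6,0],
    [-0.5,2.0,0],
    [-0.56,2.4,0],
    [-0.6,2.8,0],
    [-0.63,3.2,0],
    [-0.65,3.6,0],
    [-0.65,4.0,0],
    [-0.64,4.4,0],
    [-0.61,4.8,0],
    [-0.57,5.2,0],
    [-0.51,5.6,0],
    [-0.45,6.0,0],
    [-0.36,6.4,0],
    [-0.27,6.8,0],
    [-0.16,7.2,0],
    [-0.16,7.2,0]
  ],
  "angular": [
    [0,0,-0.03],
    [0,0,-0.07],
    [0,0,-0.1],
    [0,0,-0.14],
    [0,0,-0.17],
    [0,0,-0.2],
    [0,0,-0.24],
    [0,0,-0.27],
    [0,0,-0.31],
    [0,0,-0.34],
    [0,0,-0.37],
    [0,0,-0.41],
    [0,0,-0.44],
    [0,0,-0.48],
    [0,0,-0.51],
    [0,0,-0.54],
    [0,0,-0.58],
    [0,0,-0.61],
    [0,0,-0.61]
  ]
}}

```text
time: 8.4
tool_pos: [0.464, -0.2173, 0.1214]
eef_rot: [[-0.958, 0.287, 0.0], [0.287, 0.958, -0.001], [-0.0, -0.001, -1.0]]
wrist_force: [-0.1, -0.3, -0.2]
finger_gap: 0.328
```

Call:
{"name": "drive_tool", "arguments": {
  "offset": [
    [0.07,0.2,0],
    [0.15,0.4,0],
    [0.22,0.6,0],
    [0.3,0.8,0],
    [0.38,1.0,0],
    [0.46,1.2,0],
    [0.46,1.2,0]
  ],
  "angular": [
    [0,0,-0.02],
    [0,0,-0.04],
    [0,0,-0.05],
    [0,0,-0.07],
    [0,0,-0.09],
    [0,0,-0.11],
    [0,0,-0.11]
  ]
}}

```text
time: 8.98
tool_pos: [0.4687, -0.2047, 0.1213]
eef_rot: [[-0.92, 0.392, 0.0], [0.392, 0.92, 0.0], [-0.0, 0.0, -1.0]]
wrist_force: [-0.1, -0.2, 0.7]
finger_gap: 0.324
```

Call:
{"name": "drive_tool", "arguments": {
  "offset": [
    [0.04,0.1,0],
    [0.08,0.2,0],
    [0.08,0.2,0]
  ],
  "angular": [
    [0,0,-0.01],
    [0,0,-0.02],
    [0,0,-0.02]
  ]
}}

```text
time: 9.23
tool_pos: [0.4694, -0.203, 0.1213]
eef_rot: [[-0.912, 0.41, 0.0], [0.41, 0.912, 0.0], [-0.0, 0.0, -1.0]]
wrist_force: [-0.7, 0.0, -0.3]
finger_gap: 0.328
```

Call:
{"name": "drive_tool", "arguments": {
  "offset": [
    [0.04,0.1,0],
    [0.08,0.2,0],
    [0.08,0.2,0]
  ],
  "angular": [
    [0,0,-0.01],
    [0,0,-0.02],
    [0,0,-0.02]
  ]
}}

```text
time: 9.48
tool_pos: [0.4702, -0.201, 0.1214]
eef_rot: [[-0.904, 0.428, 0.0], [0.428, 0.904, 0.0], [-0.0, 0.0, -1.0]]
wrist_force: [-0.6, 0.2, -0.6]
finger_gap: 0.326
```

Call:
{"name": "drive_tool", "arguments": {
  "offset": [
    [0.04,0.1,0],
    [0.08,0.2,0],
    [0.08,0.2,0]
  ],
  "angular": [
    [0,0,-0.01],
    [0,0,-0.02],
    [0,0,-0.02]
  ]
}}

```text
time: 9.73
tool_pos: [0.4709, -0.199, 0.1213]
eef_rot: [[-0.895, 0.446, 0.0], [0.446, 0.895, 0.0], [-0.0, 0.0, -1.0]]
wrist_force: [0.6, -0.2, 0.1]
finger_gap: 0.329
```

Call:
{"name": "drive_tool", "arguments": {
  "offset": [
    [0.04,0.1,0],
    [0.04,0.1,0]
  ],
  "angular": [
    [0,0,-0.01],
    [0,0,-0.01]
  ]
}}

```text
time: 9.9
tool_pos: [0.4713, -0.198, 0.1213]
eef_rot: [[-0.891, 0.455, 0.0], [0.455, 0.891, 0.0], [0.0, 0.0, -1.0]]
wrist_force: [0.4, 0.5, -0.3]
finger_gap: 0.33
```

Call:
{"name": "drive_tool", "arguments": {
  "offset": [
    [0.04,0.1,0],
    [0.04,0.1,0]
  ],
  "angular": [
    [0,0,-0.01],
    [0,0,-0.01]
  ]
}}

```text
time: 10.07
tool_pos: [0.4717, -0.197, 0.1213]
eef_rot: [[-0.886, 0.464, 0.0], [0.464, 0.886, 0.0], [0.0, 0.0, -1.0]]
wrist_force: [0.4, -0.3, -0.8]
finger_gap: 0.33
```

Still free, so I'll take a quick look before going further.

```bash
python3 - <<'E'
from h import *
from bench import robot
im=robot.grab_frame("top");cv2.imwrite("pics/t4.png",cv2.resize(im[140:270,370:510],None,fx=4.5,fy=4.5,interpolation=cv2.INTER_CUBIC))
E
```

```text
(no output)
```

View pics/t4.png

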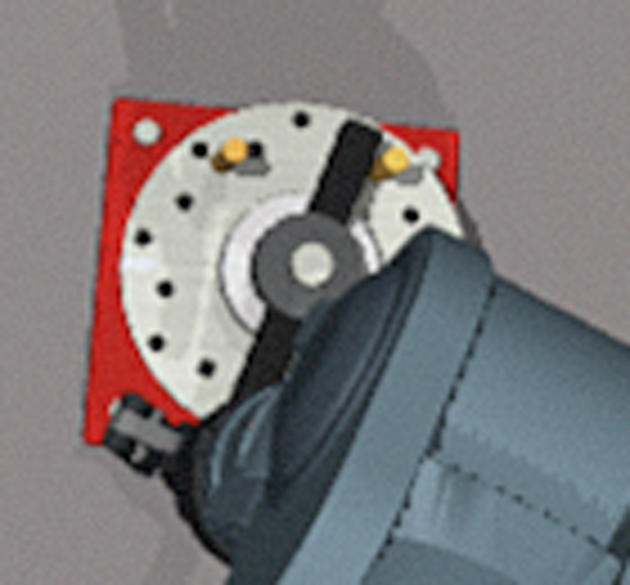

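The tail is very near the right dog at (397,158). I'll keep creeping.

Call:
{"name": "drive_tool", "arguments": {
  "offset": [
    [0.05,0.1,0],
    [0.05,0.1,0]
  ],
  "angular": [
    [0,0,-0.01],
    [0,0,-0.01]
  ]
}}

```text
time: 10.28
tool_pos: [0.4721, -0.196, 0.1213]
eef_rot: [[-0.881, 0.473, -0.0], [0.473, 0.881, 0.0], [0.0, 0.0, -1.0]]
wrist_force: [-0.4, -0.1, 0.3]
finger_gap: 0.325
```

Call:
{"name": "drive_tool", "arguments": {
  "offset": [
    [0.05,0.1,0],
    [0.05,0.1,0]
  ],
  "angular": [
    [0,0,-0.01],
    [0,0,-0.01]
  ]
}}

```text
time: 10.45
tool_pos: [0.4727, -0.195, 0.1213]
eef_rot: [[-0.877, 0.481, -0.0], [0.481, 0.877, 0.0], [0.0, 0.0, -1.0]]
wrist_force: [-0.4, -0.2, 0.0]
finger_gap: 0.328
```

Call:
{"name": "drive_tool", "arguments": {
  "offset": [
    [0.05,0.1,0],
    [0.05,0.1,0]
  ],
  "angular": [
    [0,0,-0.01],
    [0,0,-0.01]
  ]
}}

```text
time: 10.62
tool_pos: [0.4732, -0.194, 0.1213]
eef_rot: [[-0.872, 0.49, 0.0], [0.49, 0.872, 0.0], [0.0, 0.0, -1.0]]
wrist_force: [-0.1, 0.1, -0.6]
finger_gap: 0.329
```

Call:
{"name": "drive_tool", "arguments": {
  "offset": [
    [0.05,0.1,0],
    [0.05,0.1,0]
  ],
  "angular": [
    [0,0,-0.01],
    [0,0,-0.01]
  ]
}}

```text
time: 10.78
tool_pos: [0.4736, -0.1932, 0.1213]
eef_rot: [[-0.867, 0.499, -0.0], [0.499, 0.867, -0.0], [0.0, -0.0, -1.0]]
wrist_force: [-0.6, -1.4, -1.3]
finger_gap: 0.332
```

Call:
{"name": "drive_tool", "arguments": {
  "offset": [
    [0.05,0.1,0],
    [0.05,0.1,0]
  ],
  "angular": [
    [0,0,-0.01],
    [0,0,-0.01]
  ]
}}

```text
time: 10.95
tool_pos: [0.4738, -0.1932, 0.1213]
eef_rot: [[-0.861, 0.508, -0.001], [0.508, 0.861, -0.003], [-0.0, -0.003, -1.0]]
wrist_force: [-1.7, -4.5, -1.5]
finger_gap: 0.329
```

```bash
python3 - <<'E'
from h import *
from bench import robot
print(robot.get_state()["wrist_force"])
im=robot.grab_frame("top");cv2.imwrite("pics/t5.png",cv2.resize(im[140:270,370:510],None,fx=4.5,fy=4.5,interpolation=cv2.INTER_CUBIC))
E
```

```text
[-1.72494865 -4.47081632 -1.52007522]
```

View pics/t5.png

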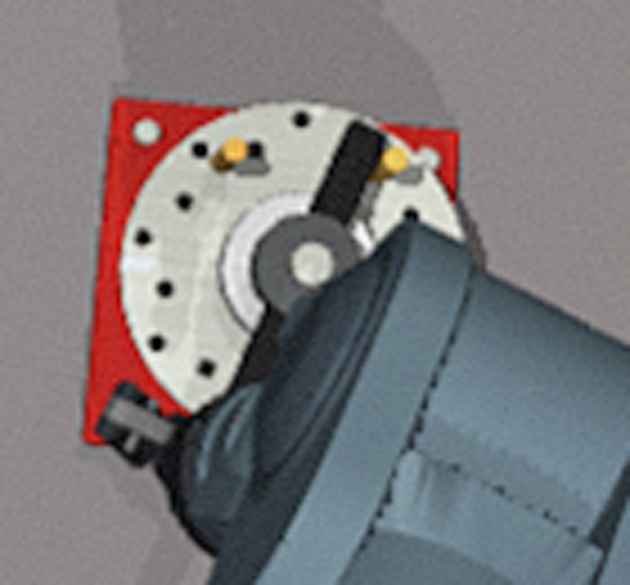

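Resistance felt again: -4.5 N in y, with the tool stopped at y = -0.1932. The disc mark is still in place. The two end stops put the middle at about 174.8°. I'll hold briefly, then bring the arm back, allowing about 3 mm for the slack.

Call:
{"name": "drive_tool", "arguments": {
  "offset": [
    [0,0,0],
    [0,0,0],
    [0,0,0]
  ],
  "angular": [
    [0,0,0],
    [0,0,0],
    [0,0,0]
  ]
}}

```text
time: 11.25
tool_pos: [0.4738, -0.1932, 0.1213]
eef_rot: [[-0.861, 0.508, -0.001], [0.508, 0.861, -0.002], [-0.0, -0.002, -1.0]]
wrist_force: [-3.6, -4.7, -1.3]
finger_gap: 0.328
```

Call:
{"name": "drive_tool", "arguments": {
  "offset": [
    [-0.2,-0.5,0],
    [-0.4,-1.0,0],
    [-0.6,-1.5,0],
    [-0.81,-2.0,0],
    [-0.97,-2.5,0],
    [-1.12,-3.0,0],
    [-1.23,-3.5,0],
    [-1.34,-4.0,0],
    [-1.41,-4.4,0],
    [-1.45,-4.8,0],
    [-1.47,-5.0,0],
    [-1.49,-5.2,0],
    [-1.49,-5.2,0],
    [-1.49,-5.2,0]
  ],
  "angular": [
    [0,0,0.04],
    [0,0,0.09],
    [0,0,0.13],
    [0,0,0.18],
    [0,0,0.22],
    [0,0,0.27],
    [0,0,0.31],
    [0,0,0.35],
    [0,0,0.39],
    [0,0,0.42],
    [0,0,0.43],
    [0,0,0.44],
    [0,0,0.44],
    [0,0,0.44]
  ]
}}

```text
time: 12.42
tool_pos: [0.4593, -0.2441, 0.1213]
eef_rot: [[-0.996, 0.092, 0.0], [0.092, 0.996, 0.0], [-0.0, 0.0, -1.0]]
wrist_force: [-0.8, -0.3, -0.2]
finger_gap: 0.325
```

Call:
{"name": "drive_tool", "arguments": {
  "offset": [
    [0,0,0],
    [0,0,0],
    [0,0,0],
    [0,0,0],
    [0,0,0],
    [0,0,0],
    [0,0,0],
    [0,0,0]
  ],
  "angular": [
    [0,0,0],
    [0,0,0],
    [0,0,0],
    [0,0,0],
    [0,0,0],
    [0,0,0],
    [0,0,0],
    [0,0,0]
  ],
  "jaw": 8.5
}}

```text
time: 13.08
tool_pos: [0.4593, -0.2441, 0.1213]
eef_rot: [[-0.996, 0.092, 0.0], [0.092, 0.996, 0.0], [-0.0, 0.0, -1.0]]
wrist_force: [0.0, 0.4, -0.2]
finger_gap: 0.998
```

Call:
{"name": "drive_tool", "arguments": {
  "offset": [
    [0,0,2],
    [0,0,4],
    [0,0,6],
    [0,0,9],
    [0,0,12],
    [0,0,13],
    [0,0,13]
  ],
  "angular": [
    [0,0,0],
    [0,0,0],
    [0,0,0],
    [0,0,0],
    [0,0,0],
    [0,0,0],
    [0,0,0]
  ]
}}

```text
time: 13.67
tool_pos: [0.461, -0.2454, 0.2548]
eef_rot: [[-0.996, 0.092, 0.006], [0.092, 0.996, -0.004], [-0.006, -0.003, -1.0]]
wrist_force: [0.5, -0.1, -0.4]
finger_gap: 0.999
```

Call:
{"name": "drive_tool", "arguments": {
  "offset": [
    [-3,-4,0],
    [-6,-8,0],
    [-9,-12,0],
    [-12,-16,0],
    [-14,-19,0],
    [-14,-19,0],
    [-14,-19,0]
  ],
  "angular": [
    [0,0,0],
    [0,0,0],
    [0,0,0],
    [0,0,0],
    [0,0,0],
    [0,0,0],
    [0,0,0]
  ]
}}

```text
time: 14.25
tool_pos: [0.3158, -0.4378, 0.2494]
eef_rot: [[-0.995, 0.098, -0.002], [0.098, 0.995, 0.0], [0.002, -0.0, -1.0]]
wrist_force: [-0.4, 0.6, -0.9]
finger_gap: 0.993
```

```bash
python3 - <<'E'
from h import *
from bench import robot
print(robot.get_state()["time"],robot.get_state()["wrist_force"])
im=robot.grab_frame("top");cv2.imwrite("pics/t6full.png",im);cv2.imwrite("pics/t6.png",cv2.resize(im[140:270,370:510],None,fx=5,fy=4.5,interpolation=cv2.INTER_CUBIC))
E
```

```text
14.25 [-0.38068216  0.58080318 -0.90596205]
```

View pics/t6.png

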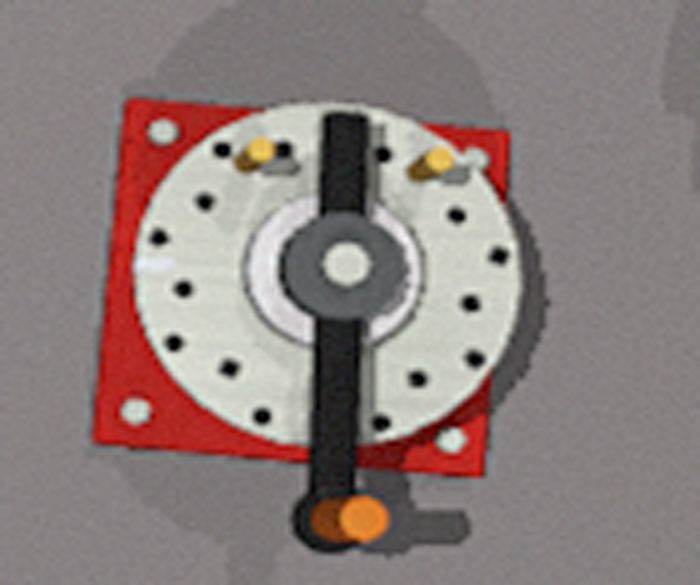

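View pics/t6full.png

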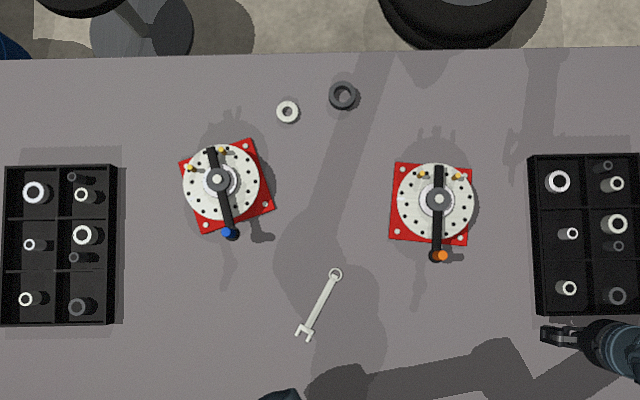

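The pin top is now at (364,518) in the zoomed view, which puts it at y ≈ -0.242, or about 175.5°. That is the middle to within about 1°. The mark at (155,264), the dogs and the blue coupling haven't moved. I'll let the robot settle and hand in.

Call:
{"name": "drive_tool", "arguments": {
  "offset": [
    [0,0,0],
    [0,0,0],
    [0,0,0],
    [0,0,0]
  ],
  "angular": [
    [0,0,0],
    [0,0,0],
    [0,0,0],
    [0,0,0]
  ]
}}

```text
time: 14.63
tool_pos: [0.32, -0.4331, 0.2512]
eef_rot: [[-0.996, 0.09, -0.0], [0.09, 0.996, 0.0], [0.0, 0.0, -1.0]]
wrist_force: [0.4, 0.1, 0.3]
finger_gap: 0.994
```

```bash
python3 - <<'E'
from bench import robot
s=robot.get_state();print(s["time"],s["tool_pos"],s["wrist_force"])
print(robot.job_done())
E
```

```text
14.6333 [ 0.32001354 -0.43307635  0.25121194] [0.43527919 0.12813275 0.34706824]
the job is handed in; nothing more can be done
None
```

I checked the free play in the orange-pinned coupling, set its arm back to mid play and let go. The job was handed in at 14.6 s.

- **Swing:** I held the pin loosely between the fingers. Anticlockwise, the disc resisted at about 4.7 N; clockwise, at about 5 to 6 N. Both are well under the 18 N that would drag the disc.
- **Final position:** the last overhead picture puts the pin at about 175.5°. The middle is 175.6° from the dogs and 174.8° from the two contact points, so the arm is about 1° from centre.
- **Left undisturbed:** the paint mark, the dogs and the blue-pinned coupling look unmoved in the pictures. The gripper is open and well clear, with no force at the wrist.
- **Disagreements:** the two cameras differed by up to 5 mm on the pin's position along x. The clockwise contact came about 4 mm later than I predicted. Neither affected the result, since both ends were found by force.

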